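# Put the parts basket away in its case and latch the lid

### The job

Lift the basket of clock parts off the hook under the rack's shelf and set it down upright on the floor of the wooden case, without dropping it. Then close the lid fully and, with the fingertips, press it down on its dust seal for half a second with 10 to 25 N, no harder, and secure it by turning the brass turnbutton square across the lid's edge, to its stop. Leave everything else on the bench where it is.

Things in the scene. Friction and masses are not known exactly. Their poses are not given: they have to be found in the camera images.
- case: wooden case, brass corners, open top, fixed to the bench. Outside 180 x 180 mm, rim 110 mm high; walls and floor 7 mm thick: inside 166 x 166 mm, 103 mm deep. Origin: centre of its underside; +x points from its front (turnbutton) to its back (lid hinge), away from the robot; z up. On either side of the bench, yaw within 0.25 rad
- lid (a joint): lid angle, rad: 0 = shut on the rim, grows as it opens up about the case's back edge; 1.57 = upright; starts at 1.2 to 1.5. Dark wood frame with clear pane, 180 x 180 x 10 mm, 0.18 kg. Its stiff hinge (0.26 N m) holds it at any angle; closing takes 1 to 4 N at the front part. Shut, it meets a stiff seal that gives less than 1 mm, so poses do not show how hard it is pressed
- lid_hinge (a point): middle of the lid's hinge axis, which lies along case y at the back edge of the lid's underside, 110.5 mm above the bench, 90 mm behind the case's centre. It turns with the lid: x runs along the lid from front edge to hinge, z out of its outer face (up when shut)
- lid_edge (a point): middle of the lid's free (front) edge, on its outer face: 180 mm from the hinge along the lid, 10 mm above its underside. Axes as lid_hinge
- turnbutton (a joint): angle of the brass turnbutton, rad: 0 = parked, bar along the case's front edge (case y), clear of the lid; turns only counter-clockwise seen from above, to a rigid stop at 1.571, square across the edge, 18 mm over the lid. Starts at 0.05 to 0.35. Friction 0.12 N m; stays where left. 3 mm above the shut lid; jams on the lid's edge if the lid is over 1 degree open
- turnbutton_top (a point): on the turnbutton's vertical pivot axis, middle of the bar's upper face, 139.5 mm above the bench, 112 mm in front of the case's centre. The bar is 80 mm long, 10 wide, 16 high, pivoted at its middle, over a block 122 mm high in front of the case. Its y axis runs along the bar
- rack: fixed rack: wooden foot 160 x 240 x 16 mm centred 30 mm behind the origin, two posts 95 mm behind it, a shelf on top (250 mm wide, 160 deep, 16 thick) and under it a steel hook, 8 mm bar, coming forward from a crossbar. Origin on the bench; +x to its back, away from the robot; z up. On either side of the bench, yaw within 0.25 rad
- hook_seat (a point): on the level stretch of the hook's bar (40 mm long), on its top, where the bail hangs: 180 mm above the bench. The hook points to rack -x; its upturned tip is 28 mm further on, 10 mm higher
- shelf_front (a point): middle of the lower front edge of the rack's shelf, 405 mm above the bench and 25 mm further to rack -x than the hook's seat: it overhangs the basket, so a tool pointing straight down does not fit. Tilted 25 to 30 degrees, fingers pointing down and to rack +x, it does
- basket: loose steel basket 80 x 80 x 35 mm holding brass wheels, 0.14 to 0.28 kg, with a 6 mm wire bail in its y-z plane (underside of its top 69 mm above the basket's bottom) and a red tab; 98 mm high in all. Origin: centre of its underside; z up. Hangs on the hook, axes as the rack; lifted 18 mm it comes off over the tip to rack -x (its rim meets the bar at 26 mm)
- basket_tab (a point): grip point on the basket's red upright tab, 87 mm above its bottom. The tab is 22 mm along basket x, 10 along y (pinch it this way), 26 high: from 11 mm above to 15 mm below this point. Axes as the basket
- screwdriver: bystander, to be left alone: a small screwdriver with a yellow handle, 150 mm long, lying between the case and the rack; origin at its underside
- brush: bystander, to be left alone: a small bench brush, 150 mm long, lying flat; origin at its underside
- oil_cup: bystander, to be left alone: a white ceramic oil cup, 44 mm across, 30 mm high; origin at its underside
- jar: bystander, to be left alone: an amber jar with a steel cap, 50 mm across, 60 mm high; origin at its underside
- loupe: bystander, to be left alone: a black eye loupe, 36 mm across, 30 mm high; origin at its underside
- hammer: bystander, to be left alone: a small hammer, 200 mm long, lying flat; origin at its underside
- pin_block: bystander, to be left alone: a wooden block 50 x 100 x 35 mm holding four upright pins, 70 mm high in all; origin at its underside

How it is judged:
On the way, in this order (a step that is already met when the one before it is completed fails the run):
1. the basket is off the hook and stands upright on the case's floor, released (x of basket in the frame of case between -0.05 and 0.05 m and y of basket in the frame of case between -0.05 and 0.05 m and z of basket in the frame of case between 0 and 0.02 m and angle between basket's own z axis and vertical below 0.2 rad and contact force between the fingers and basket below 0.1 N), for 0.2 s.
2. the lid is fully shut and pressed down on its seal by the fingertips with more than 8 N, the turnbutton still off it (value of joint lid below 0.016 rad and contact force between the fingers and lid above 8 N and value of joint turnbutton below 0.6 rad), for 0.2 s.
3. the turnbutton is turned across the lid's edge (value of joint lid below 0.016 rad and value of joint turnbutton above 1.3 rad), for 0.2 s.
At the end, for the whole second after the job is handed in: The basket stands upright (within 0.2 rad) at rest on the case's floor, the lid is shut to within 0.016 rad, and the turnbutton is across the lid's edge, beyond 1.3 rad (its stop is 1.571) (all of step 1 and all of step 3 and linear speed of basket below 0.02 m/s); the robot touches nothing.
It fails at once if the lid is pressed with more than 40 N (contact force between the fingers and lid above 40 N).
It fails at once if the basket is dropped (it moves faster than 0.6 m/s while not held: a fall of about 20 mm) (contact force between the fingers and basket below 0.1 N and linear speed of basket above 0.6 m/s).
It fails at once if a bystander on the bench is moved more than 30 mm (distance of any of screwdriver, brush, oil_cup, jar, loupe, hammer, pin_block from where it was at the start of the episode above 0.03 m).
It also fails if it takes over 72 s, if anything falls off the work surface, if the arm or the gripper's body presses on something with over 40 N, if the wrist force passes 120 N, or if a joint passes its speed limit or range.

### The arm

A 7-joint arm with a two-finger parallel gripper is mounted at the origin on the work surface. World frame = base frame: x ahead of the robot, y to its left, z up, the work surface at z = 0. Lengths are in m, angles in rad, forces in N, time in s.
With the tool pointing down it reaches from about 0.35 to 0.9 m from the base axis. Payload 7.2 kg.
Tool frame: the origin (TCP) lies between the finger pads, 19 mm behind the fingertips; this is the grasp point; z points along the fingers, y is the line along which they close (so a half turn about z gives the same grasp; the last joint's range is limited). The gripper opens to 88 mm and grips with 3 to 60 N. Pads are 20 mm wide; open, the fingers measure 115 mm over their backs; the gripper's body (75 mm by 178 mm) begins 61 mm behind the grasp point.
Start: joints at [1.073, 0.411, -0.013, 1.596, 0.006, 1.134, -0.082], TCP at [0.26, -0.568, 0.241] pointing down, gripper open.
Joint ranges: [-2.95, 2.95], [-0.29, 1.99], [-1.47, 1.44], [0.14, 2.54], [-1.03, 4.17], [0.13, 1.85], [-2.86, 2.86]. Speed limits (rad/s): [2.39, 2.39, 3.01, 3.01, 3.14, 3.14, 3.14].

### API

Orientations are given as a 3x3 rotation matrix whose columns are the frame's x, y, z axes.
In Python, from station import r gives the robot as it stands. Calls block until the motion is done:
- r.goto(position, orientation): joint-space move of the TCP to a pose.
- r.servo_line(position, attitude=None, max_speed=0.15): straight line of the TCP; attitude=None keeps the orientation; max_speed is the mean speed in m/s.
- r.set_joints(angles): joint-space move.
- r.ungrasp() and r.grab(grasp_force=None): open the fingers fully, or close them until they stop; grasp_force is the grip in N (None keeps the last).
- r.hold(seconds).
- r.ik(position, orientation): joint angles nearest the present ones, or None.
- r.read_camera(name): name is "scene" or "top"; returns (picture, depth): 400x640x3 uint8, blue, green, red; 400x640 float32, m along the optical axis (not along the pixel's ray), 0 where there is no reading.
- r.camera_model(name): a dict with "intrinsics" (3x3 intrinsics, pixels), "D" ([k1, k2, p1, p2, k3] as OpenCV has them; the pictures are not rectified), "pose" (4x4, takes a point from camera to world coordinates). Camera axes: x right, y down, z forward; pixel columns grow to the right and rows downward; lengths in m; the calibration is good to about 2 mm. A picture is of the moment at which its call begins. camera_model takes no time and is no camera call.
A pose or a line that the arm cannot do raises r.MotionError and nothing moves.
- r.close_job(): hands the job in; it is judged then, once.
Readings, each from a call of its own:
- r.current_time_s(): time.
- r.current_joint_pos(): joint angles.
- r.current_dq(): joint speeds.
- r.current_joint_efforts(): joint torques, N m.
- r.current_tcp_pos(): TCP position.
- r.current_orientation(): TCP orientation.
- r.current_ft_force(): force on the tool from outside, world axes, zero at the start.
- r.current_ft_torque(): the same for the moment, N m.
- r.current_width(): finger opening in m.
- r.current_grip_force(): force on a finger pad.
Only numpy, scipy, OpenCV 4.12 (cv2) and the standard library are available. Lean on these libraries where they do the work, as an engineer would, in place of code of your own. Each camera call takes 0.05 s, during which the arm holds its last target. There are 200 camera calls.

## Working session

There is one attempt and no reset: what is moved stays moved. The work goes in short steps, each a Python script; the robot and the scene stay as the last script left them, time stands still between calls to the robot, and variables do not carry over. Pictures are saved under pics/ and viewed, at most 10 in all, crops included, and the job is handed in when it is done.

```bash
mkdir -p pics; ls
python3 - <<'E'
from station import r
import cv2,numpy as np
np.set_printoptions(precision=4,suppress=True)
for n in ("scene","top"):
    p,d=r.read_camera(n); cv2.imwrite(f"pics/{n}0.png",p); np.savez(f"{n}0.npz",p=p,d=d)
    print(n,r.camera_model(n))
print(r.current_tcp_pos(),r.current_orientation(),r.current_time_s())
E
```

```text
pics
scene {'intrinsics': array([[487.788 ,   0.    , 310.9031],
       [  0.    , 487.788 , 195.4943],
       [  0.    ,   0.    ,   1.    ]]), 'D': array([0.0181, 0.    , 0.    , 0.    , 0.    ]), 'pose': array([[ 0.9193,  0.3338, -0.2084,  0.855 ],
       [ 0.3934, -0.7879,  0.4738, -0.6295],
       [-0.0061, -0.5175, -0.8556,  1.3687],
       [ 0.    ,  0.    ,  0.    ,  1.    ]])}
top {'intrinsics': array([[430.0421,   0.    , 321.422 ],
       [  0.    , 430.0421, 202.169 ],
       [  0.    ,   0.    ,   1.    ]]), 'D': array([-0.0037,  0.    ,  0.    ,  0.    ,  0.    ]), 'pose': array([[ 0.0031, -0.9983,  0.0587,  0.4631],
       [-1.    , -0.0035, -0.0064,  0.0137],
       [ 0.0066, -0.0587, -0.9983,  1.6882],
       [ 0.    ,  0.    ,  0.    ,  1.    ]])}
[ 0.2602 -0.5678  0.2406] [[ 0.909   0.4168 -0.0007]
 [ 0.4168 -0.909   0.0012]
 [-0.0001 -0.0014 -1.    ]] 0.1
```

View pics/scene0.png

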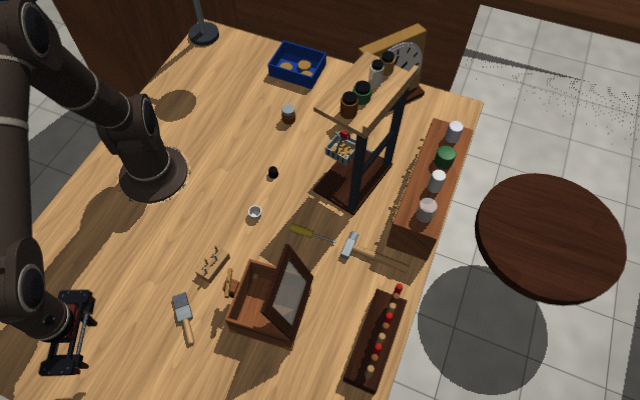

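View pics/top0.png

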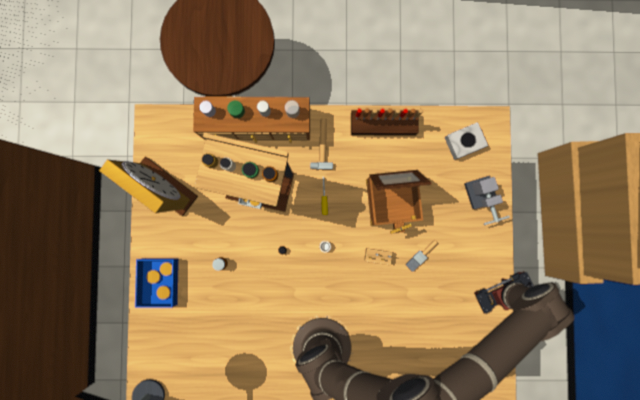

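The scene view shows the rack at upper middle, with the red tab near (343,135) and the basket at (342,150). The case is at (270,295) with its lid open, and the brass button is at (230,283). In the top view the shelf is near (245,172), the case near (395,197) and the button at (400,228).

```bash
cat > h.py <<'E'
import cv2,numpy as np
from station import r
np.set_printoptions(precision=4,suppress=True)
def cloud(name,d):
    m=r.camera_model(name);K,D,T=m["intrinsics"],np.array(m["D"]),m["pose"]
    v,u=np.mgrid[0:400,0:640]
    n=cv2.undistortPoints(np.stack([u,v],-1).reshape(-1,1,2).astype(float),K,D).reshape(400,640,2)
    P=np.dstack([n,np.ones((400,640))])*d[...,None]
    W=P@T[:3,:3].T+T[:3,3]; W[d==0]=np.nan
    return W
def rect(P):
    c,s,a=cv2.minAreaRect((P[:,:2]*1000).astype(np.float32)); return np.array(c)/1000,np.array(s)/1000,a
E
python3 - <<'E'
from h import *
W={};P={}
for n in("scene","top"):
    z=np.load(n+"0.npz");W[n]=cloud(n,z["d"]);P[n]=z["p"].astype(int)
def reg(n,zl,zh,x,y): 
    w=W[n];return (w[...,2]>zl)&(w[...,2]<zh)&(w[...,0]>x[0])&(w[...,0]<x[1])&(w[...,1]>y[0])&(w[...,1]<y[1])
for n in("top","scene"):
    print(n)
    m=reg(n,.412,.430,(.3,.9),(0,.7)); print("shelf",m.sum(),rect(W[n][m]),np.median(W[n][m][:,2]))
    p=P[n];red=(p[...,2]>110)&(p[...,2]>2.2*p[...,1])&(p[...,2]>2.2*p[...,0])
    m=red&reg(n,.15,.4,(.3,.9),(0,.6)); print("red",m.sum(),[ (W[n][m].min(0),W[n][m].max(0),np.median(W[n][m],0)) if m.any() else 0])
    m=reg(n,.130,.146,(.25,.55),(-.5,-.05)); print("button",m.sum(), rect(W[n][m]) if m.sum()>3 else 0, W[n][m].mean(0))
    m=reg(n,.098,.118,(.3,.8),(-.5,-.0)); print("rim",m.sum(),rect(W[n][m]))
    m=reg(n,.1,.35,(.3,.85),(-.5,-.0)); print("lid all",m.sum(),W[n][m].min(0),W[n][m].max(0))
    cv2.imwrite(f"pics/c_{n}.png",np.hstack([cv2.resize(P[n][q[0]:q[0]+75,q[1]:q[1]+100].astype(np.uint8),(400,300),interpolation=2) for q in ([(100,300),(250,210)] if n=="scene" else [(140,200),(165,345)])]))
cv2.imwrite("pics/crops.png",np.vstack([cv2.imread(f"pics/c_{n}.png") for n in("scene","top")]))
E
```

```text
top
shelf 3432 (array([0.6295, 0.2445]), array([0.2511, 0.1583]), 77.83830261230469) 0.4215777184906424
red 0 [0]
button 63 (array([ 0.4594, -0.2818]), array([0.0103, 0.0802]), 21.063936233520508) [ 0.4595 -0.2813  0.139 ]
rim 311 (array([ 0.5591, -0.2713]), array([0.2238, 0.181 ]), 6.23599910736084)
lid all 1302 [ 0.4438 -0.367   0.1001] [ 0.6759 -0.1707  0.2888]
scene
shelf 2866 (array([0.6296, 0.2433]), array([0.2553, 0.1638]), 77.25027465820312) 0.4217839833460441
red 17 [(array([0.568 , 0.2492, 0.2051]), array([0.5852, 0.2609, 0.2143]), array([0.5759, 0.2554, 0.2103]))]
button 130 (array([ 0.4568, -0.282 ]), array([0.0112, 0.0813]), 21.251432418823242) [ 0.4579 -0.2827  0.14  ]
rim 649 (array([ 0.5548, -0.2716]), array([0.2239, 0.1814]), 5.392519474029541)
lid all 3640 [ 0.4403 -0.3688  0.1001] [ 0.6741 -0.1706  0.2867]
```

View pics/crops.png

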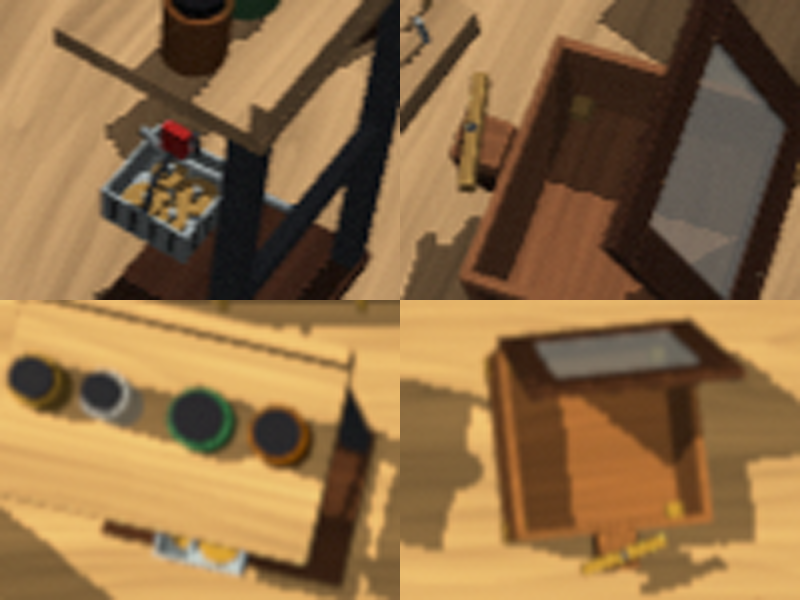

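Both views agree, and the tab's red pixels confirm the hook seat derived from the shelf. The rack yaw is about -0.215. The case is at about (0.570,-0.271) with yaw 0.10, and the button is at about 0.27. Next I go to the pre-grasp pose, checking IK along the way.

```bash
cat >> h.py <<'E'
def Rz(a): c,s=np.cos(a),np.sin(a); return np.array([[c,-s,0],[s,c,0],[0,0,1.]])
def tool(yaw,tilt=0):
    c,s=np.cos(tilt),np.sin(tilt)
    return Rz(yaw)@np.array([[c,0,s],[0,-1,0],[s,0,-c]])
RY=-0.215; CY=0.10; T=np.radians(27)
SEAT=np.array([.5758,.2555,0]); CASE=np.array([.570,-.2706,0]); PIV=np.array([.4585,-.2819,0])
def rk(x,y,z): return SEAT+Rz(RY)@np.array([x,y,z])
def cs(x,y,z): return CASE+Rz(CY)@np.array([x,y,z])
def st(m=""): print(m,"t",round(r.current_time_s(),2),"tcp",r.current_tcp_pos(),"F",r.current_ft_force(),"w",round(r.current_width(),4),"g",round(r.current_grip_force(),2))
E
python3 - <<'E'
from h import *
A=tool(RY,T); G=rk(0,0,.111+.096); B=tool(CY,T)
for n,p,o in [("pre",G-.13*A[:,2],A),("G",G,A),("off",G+Rz(RY)@[-.11,0,.022],A),("mid",np.array([.42,0,.32]),tool(-.05,T)),("over",cs(-.03,0,.30),B),("down",cs(-.03,0,.104),B),("behind",cs(.1,0,.31),tool(CY)),("press",cs(-.07,0,.14),tool(CY)),("tb0",PIV+[-.02,-.03,.146],tool(CY)),("tb1",PIV+[.03,-.02,.146],tool(CY+1.57)),("tb1b",PIV+[.03,-.02,.146],tool(CY-1.57))]:
    print(n,p,r.ik(p,o))
r.goto([.36,-.33,.42],tool(-.4)); st()
r.goto([.40,0,.42],tool(-.1,T/2)); st()
r.goto(G-.13*A[:,2],A); st()
p,d=r.read_camera("scene"); np.savez("s1.npz",p=p,d=d)
cv2.imwrite("pics/s1.png",cv2.resize(p[60:260,220:460],(720,600),interpolation=2))
E
```

```text
pre [0.5181 0.2681 0.3228] [-1.5282  0.1177  0.8249  1.9247  0.3759  0.8824 -2.7084]
G [0.5758 0.2555 0.207 ] [-1.3513  0.3887  0.8455  1.9858  0.0892  0.5564 -2.4473]
off [0.4683 0.279  0.229 ] [-1.7965  0.2483  1.081   2.1188  0.2775  0.6492 -2.7448]
mid [0.42 0.   0.32] [-0.0661 -0.2908 -0.1094  2.2514  0.1084  0.7222 -1.8638]
over [ 0.5401 -0.2736  0.3   ] [ 0.7546  0.161  -0.2393  1.8888 -0.3478  0.7371 -0.7287]
down [ 0.5401 -0.2736  0.104 ] [ 0.8056  0.434  -0.3244  2.0821 -0.4965  0.2941 -0.4838]
behind [ 0.6695 -0.2606  0.31  ] [ 0.3699  0.5426 -0.1111  1.2303  0.0584  1.3717 -1.2077]
press [ 0.5003 -0.2776  0.14  ] [ 0.4915  0.4318 -0.0909  1.8296  0.0492  0.8823 -1.0931]
tb0 [ 0.4385 -0.3119  0.146 ] [ 0.5825  0.372  -0.0682  1.9077  0.0326  0.8629 -0.973 ]
tb1 [ 0.4885 -0.3019  0.146 ] [ 0.7465  0.4533 -0.3651  1.8047  0.1979  0.9194  0.3937]
tb1b [ 0.4885 -0.3019  0.146 ] [ 0.298   0.4282  0.2247  1.8363 -0.1193  0.8901 -2.4625]
 t 1.3 tcp [ 0.3596 -0.3306  0.4194] F [-0.7032 -0.6542  0.0291] w 0.0877 g 0.0
 t 2.56 tcp [ 0.4004 -0.0015  0.4199] F [0.6583 0.4059 0.3145] w 0.0878 g 0.0
 t 3.92 tcp [0.5188 0.2666 0.323 ] F [-0.6891 -0.6223  0.2431] w 0.0876 g 0.0
```

View pics/s1.png

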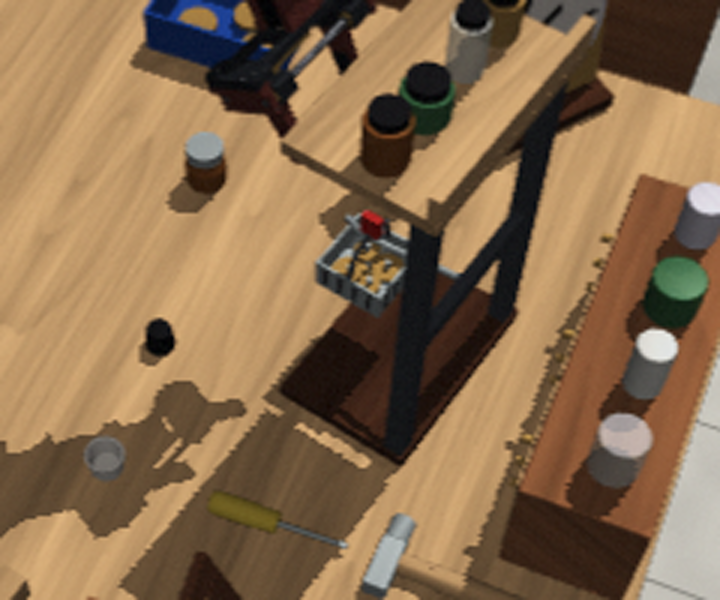

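The view shows the gripper behind and left of the shelf front (crop 285,75), with the tab undisturbed at (372,224) and everything clear. I'll go in and pinch.

Run:
```python
from h import *
A=tool(RY,T); G=rk(0,0,.111+.096)
r.servo_line(G,A,max_speed=.1); st("at"); 
r.grab(30); st("grab")
r.servo_line(G+[0,0,.010],A,max_speed=.04); st("up10")
r.servo_line(G+[0,0,.0215],A,max_speed=.04); st("up21")
p,d=r.read_camera("scene"); np.savez("s2.npz",p=p,d=d)
cv2.imwrite("pics/s2.png",cv2.resize(p[100:180,290:400],(800,582),interpolation=2))
```

```text
at t 5.42 tcp [0.5759 0.2558 0.2076] F [-0.8067 -0.2425 -0.48  ] w 0.0878 g 0.0
grab t 6.6 tcp [0.5759 0.2556 0.2071] F [-0.6528 -0.2355  0.7674] w 0.01 g 30.05
up10 t 7.0 tcp [0.5758 0.2555 0.2173] F [ 0.0975  0.1601 -1.7002] w 0.0102 g 30.05
up21 t 7.43 tcp [0.5759 0.2556 0.2289] F [ 0.3214 -0.4255 -1.3836] w 0.01 g 30.05
```

View pics/s2.png

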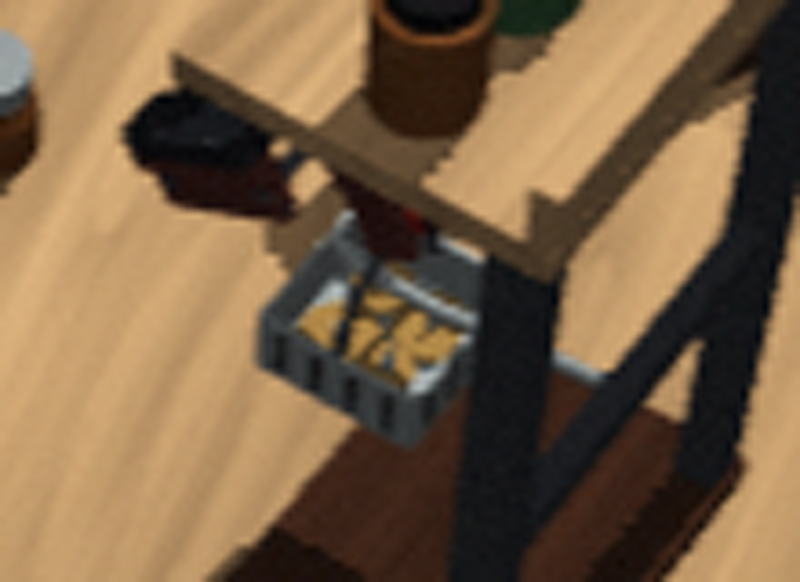

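The fingers hold the tab (crop 390,215) and the basket hangs level and raised. I'll take it off over the tip and carry it.

Run:
```python
from h import *
A=tool(RY,T); B=tool(CY,T); G=rk(0,0,.111+.096)
P=G+Rz(RY)@[-.045,0,.0215]; r.servo_line(P,A,max_speed=.06); st("45")
P=G+Rz(RY)@[-.12,0,.0215]; r.servo_line(P,A,max_speed=.08); st("120")
P[2]=.33; r.servo_line(P,A,max_speed=.15); st("up")
r.servo_line([.46,.10,.33],tool(-.1,T),max_speed=.15)
r.servo_line([.46,-.12,.33],tool(0,T),max_speed=.15)
r.servo_line(cs(-.075,.01,.33),B,max_speed=.15)
r.servo_line(cs(-.03,0,.33),B,max_speed=.1); st("over")
for n in("scene","top"):
    p,d=r.read_camera(n); np.savez(n+"3.npz",p=p,d=d)
    q=(200,190) if n=="scene" else (140,330)
    cv2.imwrite(f"pics/{n}3.png",cv2.resize(p[q[0]:q[0]+150,q[1]:q[1]+150],(400,400),interpolation=2))
cv2.imwrite("pics/3.png",np.hstack([cv2.imread(f"pics/{n}3.png") for n in("scene","top")]))
```

```text
45 t 8.38 tcp [0.5319 0.2653 0.2286] F [ 0.3418 -0.5403 -2.2516] w 0.01 g 30.05
120 t 9.47 tcp [0.4589 0.281  0.2287] F [ 0.4292 -0.4111 -0.7509] w 0.0095 g 30.05Traceback (most recent call last):
  File "<stdin>", line 5, in <module>
station.MotionError: the arm cannot follow that straight line within its joint ranges
```

Run:
```python
from h import *
print(r.current_joint_pos())
for p in ([.459,.281,.26],[.459,.281,.29],[.46,.2,.24],[.46,.1,.24],[.46,.1,.30],[.48,-.05,.24],[.48,-.05,.30],cs(-.075,.01,.30),cs(-.075,.01,.27),cs(-.03,0,.29)):
    for y in (RY,0,.1,.3): print(p,y,r.ik(p,tool(y,T)))
```

```text
[-1.7438  0.2035  0.9717  2.1275  0.3716  0.6763 -2.8549]
[0.459, 0.281, 0.26] -0.215 [-1.8288  0.146   1.0412  2.0904  0.3994  0.7634 -2.855 ]
[0.459, 0.281, 0.26] 0 [-1.7734  0.0513  0.9712  2.1399  0.4689  0.6925 -2.7025]
[0.459, 0.281, 0.26] 0.1 [-1.762   0.0169  0.9674  2.1589  0.473   0.6568 -2.5998]
[0.459, 0.281, 0.26] 0.3 [-1.7718 -0.0422  1.0103  2.1877  0.4347  0.5893 -2.3414]
[0.459, 0.281, 0.29] -0.215 [-1.9552  0.0927  1.1507  2.0522  0.4275  0.8464 -2.8553]
[0.459, 0.281, 0.29] 0 [-1.8309 -0.0178  0.9895  2.0987  0.5162  0.7932 -2.7285]
[0.459, 0.281, 0.29] 0.1 [-1.8248 -0.0567  0.9859  2.1173  0.5277  0.7624 -2.6346]
[0.459, 0.281, 0.29] 0.3 [-1.8384 -0.1301  1.0171  2.1451  0.5233  0.7068 -2.4136]
[0.46, 0.2, 0.24] -0.215 None
[0.46, 0.2, 0.24] 0 [-1.7636 -0.0967  1.0327  2.2635  0.6571  0.6643 -2.761 ]
[0.46, 0.2, 0.24] 0.1 [-1.7507 -0.135   1.0311  2.2777  0.6645  0.6359 -2.6558]
[0.46, 0.2, 0.24] 0.3 [-1.7623 -0.2147  1.0726  2.2957  0.6565  0.5913 -2.415 ]
[0.46, 0.1, 0.24] -0.215 [-1.1402 -0.1035  0.5625  2.3005  0.6332  0.6815 -2.8064]
[0.46, 0.1, 0.24] 0 [-1.5
[... 1542 characters left out ...]
944 -0.2681  0.27  ] -0.215 [-0.0971  0.0389  0.6098  2.1092 -0.2895  0.5648 -1.0676]
[ 0.4944 -0.2681  0.27  ] 0 [ 0.375   0.0827  0.1938  2.0557 -0.4439  0.6457 -0.6972]
[ 0.4944 -0.2681  0.27  ] 0.1 [ 0.4063  0.1017  0.1938  2.0348 -0.5031  0.6971 -0.536 ]
[ 0.4944 -0.2681  0.27  ] 0.3 [ 0.6436  0.1518 -0.0128  1.9729 -0.532   0.7961 -0.3048]
[ 0.5401 -0.2736  0.29  ] -0.215 [-0.1112  0.1062  0.6149  1.9987 -0.3186  0.6213 -1.0798]
[ 0.5401 -0.2736  0.29  ] 0 [ 0.3403  0.1343  0.1943  1.9466 -0.4102  0.6891 -0.7739]
[ 0.5401 -0.2736  0.29  ] 0.1 [ 0.3698  0.1519  0.1943  1.9261 -0.4705  0.7377 -0.6154]
[ 0.5401 -0.2736  0.29  ] 0.3 [ 0.5982  0.1983 -0.0127  1.8643 -0.4928  0.8307 -0.3939]
```

```bash
cat >> h.py <<'E'
def mv(p,o,v=.15):
    try: r.servo_line(p,o,max_speed=v)
    except r.MotionError: print("goto",p); r.goto(p,o)
E
python3 - <<'E'
from h import *
mv([.459,.281,.262],tool(.1,T),.12); st(1)
mv([.475,.18,.27],tool(.2,T)); st(2)
mv([.50,.06,.28],tool(.2,T)); st(3)
mv([.50,-.10,.29],tool(.15,T)); st(4)
mv(cs(-.075,.01,.29),tool(CY,T)); st(5)
mv(cs(-.03,0,.29),tool(CY,T),.1); st(6)
print(r.current_joint_pos())
for n in("scene","top"):
    p,d=r.read_camera(n); np.savez(n+"3.npz",p=p,d=d)
    q=(200,190) if n=="scene" else (140,330)
    cv2.imwrite(f"pics/{n}3.png",cv2.resize(p[q[0]:q[0]+150,q[1]:q[1]+150],(400,400),interpolation=2))
cv2.imwrite("pics/3.png",np.hstack([cv2.imread(f"pics/{n}3.png") for n in("scene","top")]))
E
```

```text
1 t 9.94 tcp [0.4592 0.2806 0.2621] F [-0.267   0.3266 -2.5444] w 0.0097 g 30.05
2 t 10.78 tcp [0.4749 0.181  0.2701] F [ 0.3495  0.4249 -1.6542] w 0.01 g 30.05
3 t 11.74 tcp [0.4999 0.0605 0.2799] F [ 0.1022  0.2078 -2.5454] w 0.0095 g 30.05
4 t 12.96 tcp [ 0.5    -0.0991  0.2899] F [-0.6479 -0.2806 -1.1499] w 0.0096 g 30.05
goto [ 0.4944 -0.2681  0.29  ]
5 t 13.97 tcp [ 0.4945 -0.2671  0.2896] F [ 0.3339  0.3373 -1.9467] w 0.0097 g 30.05
6 t 14.57 tcp [ 0.5398 -0.2732  0.2897] F [-0.4389  0.0889 -2.6163] w 0.0097 g 30.05
[-0.156   0.1783  0.8064  1.9546 -0.6283  0.7919 -0.4622]
```

View pics/3.png

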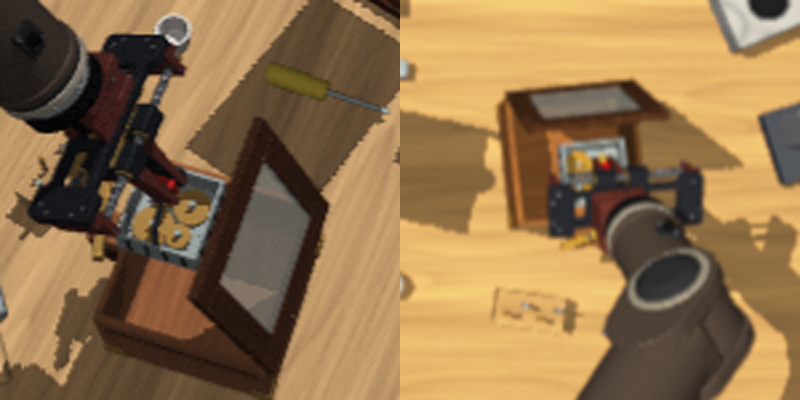

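The basket is held level over the case with the lid clear behind it (scene crop about 175,220; top crop about 595,155). I'll lower it.

Run:
```python
from h import *
B=tool(CY,T)
mv(cs(-.03,0,.118),B,.12); st("low")
f0=np.mean([r.current_ft_force()[2] for _ in range(5)])
for z in np.arange(.112,.0975,-.0015):
    mv(cs(-.03,0,z),B,.03); f=r.current_ft_force()[2]
    print(round(z,4),round(f-f0,2))
    if f-f0>2.2: break
r.hold(.2); st("floor")
p,d=r.read_camera("scene")
cv2.imwrite("pics/4.png",cv2.resize(p[200:350,190:340],(600,600),interpolation=2))
```

```text
low t 16.26 tcp [ 0.5402 -0.2739  0.1181] F [-0.0595  0.0188 -1.7625] w 0.0098 g 30.05
0.112 0.41
0.1105 0.44
0.109 0.38
0.1075 -0.29
0.106 -0.01
0.1045 -0.86
0.103 2.95
floor t 18.31 tcp [ 0.5406 -0.2734  0.1034] F [-0.026   2.2099  3.3704] w 0.0098 g 30.1
```

View pics/4.png

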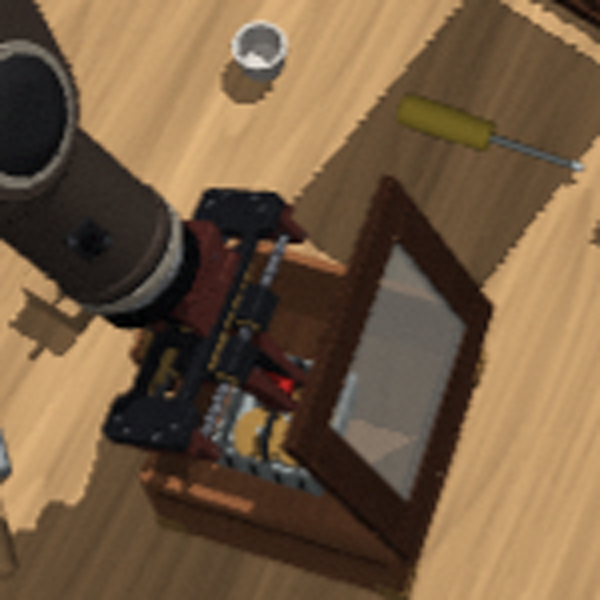

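The basket stands on the floor, with contact at the expected height (tab at crop 287,385). I'll release, retreat and look.

Run:
```python
from h import *
B=tool(CY,T)
r.ungrasp(); r.hold(.3); st("open")
P=cs(-.03,0,.103)-.14*B[:,2]; mv(P,B,.12); st("back")
mv([.42,-.20,.40],tool(CY,.15)); st("away")
r.grab(10)
z={}
for n in("scene","top"):
    p,d=r.read_camera(n); np.savez(n+"5.npz",p=p,d=d); W=cloud(n,d)
    m=(W[...,2]>.130)&(W[...,2]<.146)&(W[...,0]>.40)&(W[...,0]<.51)&(W[...,1]>-.35)&(W[...,1]<-.22)
    print(n,"button",m.sum(),rect(W[m]) if m.sum()>5 else 0)
    q=p.astype(int);m=(q[...,2]>100)&(q[...,2]>2*q[...,1])&(q[...,2]>2*q[...,0])&(W[...,2]<.2)&(W[...,2]>.05)&(abs(W[...,0]-.55)<.08)&(abs(W[...,1]+.27)<.1)
    print("tab",m.sum(),np.median(W[m],0) if m.any() else 0)
    L=(np.stack([W[...,0],W[...,1],W[...,2]],-1)-CASE)@Rz(CY)
    for zz in(.14,.18,.22,.26,.28):
        m=(abs(L[...,2]-zz)<.006)&(abs(L[...,1])<.08)&(L[...,0]>-.03)&(L[...,0]<.13)
        print(zz,np.median(L[m],0) if m.any() else 0)
    cv2.imwrite(f"pics/{n}5.png",cv2.resize(p[(200,140)[n=="top"]:,(190,330)[n=="top"]:][:150,:150],(400,400),interpolation=2))
cv2.imwrite("pics/5.png",np.hstack([cv2.imread(f"pics/{n}5.png") for n in("scene","top")]))
```

```text
open t 19.92 tcp [ 0.5401 -0.2736  0.103 ] F [ 0.3249  0.1032 -0.1411] w 0.0875 g 0.0
back t 21.23 tcp [ 0.4769 -0.2796  0.2271] F [ 0.0814 -1.5331  0.3954] w 0.0882 g 0.0
away t 22.71 tcp [ 0.4197 -0.2002  0.3992] F [0.1362 0.3045 0.017 ] w 0.0879 g 0.0
scene button 125 (array([ 0.457 , -0.2828]), array([0.0109, 0.0792]), 20.671152114868164)
tab 29 [ 0.5408 -0.2728  0.1064]
0.14 [ 0.0863 -0.0049  0.1398]
0.18 [ 0.0696 -0.0031  0.1796]
0.22 [ 0.0541 -0.0002  0.2199]
0.26 [ 0.0409 -0.0037  0.2617]
0.28 [ 0.0308 -0.0061  0.2809]
top button 68 (array([ 0.4614, -0.2811]), array([0.0134, 0.0812]), 19.622217178344727)
tab 16 [ 0.543  -0.2716  0.1037]
0.14 [0.0893 0.0018 0.1401]
0.18 [ 0.0726 -0.0075  0.18  ]
0.22 [ 0.0569 -0.0063  0.2204]
0.26 [0.0434 0.0115 0.2616]
0.28 [ 0.0321 -0.      0.2802]
```

View pics/5.png

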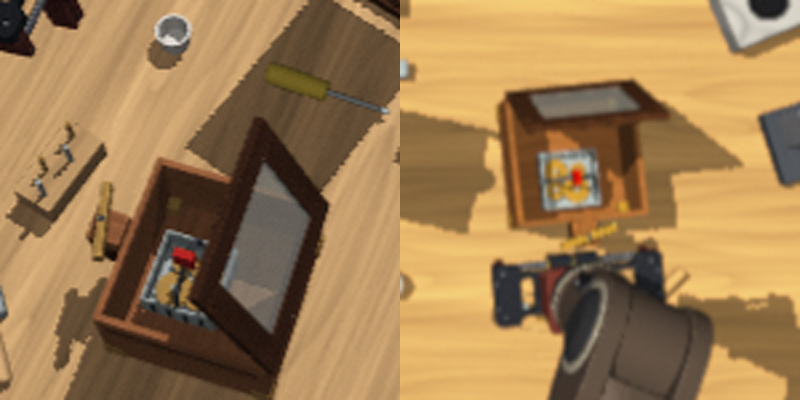

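The basket stands upright at about case (-0.03,0). The button is unmoved and the lid is at about 1.2 rad. I'll go behind the lid and sweep it down.

Run:
```python
from h import *
D=tool(CY)
def arc(th,rho=.165,gap=0): 
    return cs(.09-rho*np.cos(th)+(.01+gap)*np.sin(th)+.010,0,.1105+rho*np.sin(th)+(.01+gap)*np.cos(th)+.019)
mv(cs(.0,0,.40),D,.25); st("a"); mv(cs(.11,0,.38),D,.2); mv(cs(.105,0,.31),D,.2); st("b")
mv(arc(1.30),D,.1); st("c"); f0=r.current_ft_force(); print(r.current_joint_pos())
for th in np.arange(1.2,.05,-.1):
    mv(arc(th),D,.08); f=r.current_ft_force()-f0; print(round(th,2),f)
    if np.linalg.norm(f)>15: print("STOP"); break
st("end")
p,d=r.read_camera("scene"); np.savez("s6.npz",p=p,d=d)
cv2.imwrite("pics/6.png",cv2.resize(p[200:350,190:340],(600,600),interpolation=2))
```

```text
a t 24.97 tcp [ 0.5694 -0.2707  0.3997] F [-0.6033 -0.3844 -0.4891] w 0.0005 g 0.0
b t 26.18 tcp [ 0.6741 -0.2606  0.3117] F [-0.0002 -0.1799 -0.1707] w 0.0004 g 0.0
c t 26.77 tcp [ 0.636  -0.2641  0.2925] F [ 0.504   0.2567 -0.4756] w -0.0 g 0.0
[ 0.1106  0.4986  0.3327  1.3734 -0.1637  1.2942 -1.0207]
1.2 [-0.1895  1.0059  0.5402]
1.1 [-0.9861 -0.5366  0.4568]
1.0 [ 0.4009 -0.4359  0.7636]
0.9 [-0.6534 -0.0396  1.1797]
0.8 [ 0.1864 -0.0395 -0.0018]
0.7 [-0.8778  0.8687  1.0153]
0.6 [-0.5216  0.0325  0.4825]
0.5 [-0.7468 -0.2877  0.3463]
0.4 [-1.1117 -0.2619  0.6037]
0.3 [-0.5208 -0.3079 -0.6771]
0.2 [-1.0007 -0.3074  0.295 ]
0.1 [-0.3968  0.3523  1.1488]
end t 31.07 tcp [ 0.5069 -0.2768  0.1556] F [0.1072 0.609  0.6732] w 0.0007 g 0.0
```

View pics/6.png

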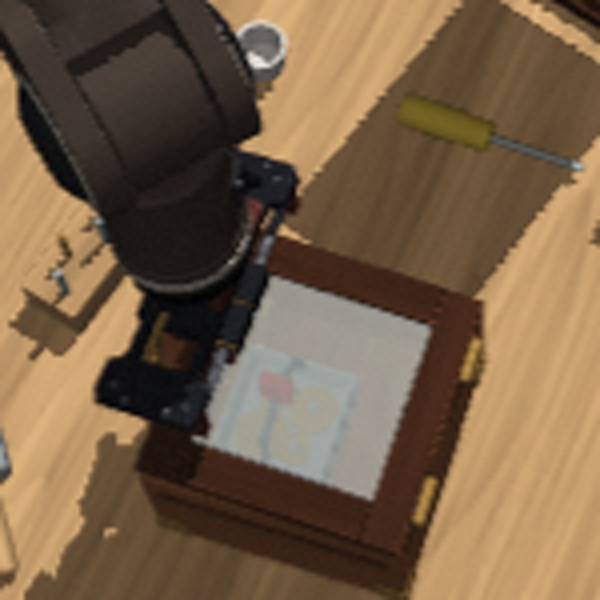

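The lid is nearly shut with the fingers on its front frame (crop 215,400), and the basket is visible upright through the pane. Now the force-guided press.

Run:
```python
from h import *
D=tool(CY)
def fz():
    v=[]
    for _ in range(4): v.append(r.current_ft_force()[2]); r.hold(.02)
    return np.mean(v)
mv(cs(-.07,0,.160),D,.06); f0=fz()
mv(cs(-.07,0,.146),D,.05); mv(cs(-.07,0,.142),D,.03); z=.142; log=[]
f=0
while z>.134:
    f=fz()-f0; log.append((round(z,4),round(f,1)))
    if f>13: break
    z-=.0005 if f<4.5 else .0002
    r.servo_line(cs(-.07,0,z),D,max_speed=.02)
print(log)
for _ in range(8): r.hold(.1); print(round(r.current_ft_force()[2]-f0,1),end=" ")
st("pressed")
r.servo_line(cs(-.07,0,.143),D,max_speed=.03); r.servo_line(cs(-.07,0,.20),D,max_speed=.15); st("up")
```

```text
[(0.142, np.float64(0.6)), (0.1415, np.float64(0.7)), (0.141, np.float64(0.7)), (0.1405, np.float64(0.7)), (0.14, np.float64(0.6)), (0.1395, np.float64(3.5)), (0.139, np.float64(7.8)), (0.1388, np.float64(9.4)), (0.1386, np.float64(10.8)), (0.1384, np.float64(12.6)), (0.1382, np.float64(14.0))]
13.4 14.0 13.8 13.7 14.9 13.3 14.1 13.9 pressed t 36.22 tcp [ 0.5004 -0.2776  0.1395] F [-3.9577  1.5602 13.4741] w 0.0002 g 6.67
up t 37.06 tcp [ 0.5002 -0.2774  0.1995] F [-0.6332 -0.7365  0.5235] w 0.0007 g 0.0
```

The press held about 14 N for 0.8 s. Now the turnbutton.

Run:
```python
from h import *
PIV=np.array([.4585,-.2822,0])
def pose(phi,gap=0,z=.146):
    a=CY+phi; p=PIV+Rz(a)@np.array([-(.015+gap),-.027,0]); p[2]=z; return p,tool(a)
mv(*pose(.2,.012,.20)); mv(*pose(.2,.012),.08); st("s"); f0=r.current_ft_force()
mv(*pose(.2,.004),.05)
for phi in list(np.arange(.3,1.5,.12))+list(np.arange(1.5,1.68,.02)):
    mv(*pose(phi),.05); f=r.current_ft_force()-f0
    push=f@Rz(CY+phi)[:,0]; print(round(phi,2),round(push,1),round(f[2],1))
    if (phi>1.45 and push<-11) or np.linalg.norm(f)>25: break
r.hold(.2); st("e")
mv(*pose(phi-.1,.012),.06); mv(*pose(phi-.1,.012,.22),.15); st("up")
mv([.36,-.20,.40],tool(.2),.25)
for n in("scene","top"):
    p,d=r.read_camera(n); W=cloud(n,d)
    m=(W[...,2]>.130)&(W[...,2]<.146)&(W[...,0]>.40)&(W[...,0]<.52)&(W[...,1]>-.35)&(W[...,1]<-.22)
    print(n,"button",m.sum(),rect(W[m]) if m.sum()>5 else 0)
    cv2.imwrite(f"pics/{n}7.png",cv2.resize(p[(200,140)[n=="top"]:,(190,330)[n=="top"]:][:150,:150],(400,400),interpolation=2))
cv2.imwrite("pics/7.png",np.hstack([cv2.imread(f"pics/{n}7.png") for n in("scene","top")])); st("fin")
```

```text
s t 38.51 tcp [ 0.441  -0.3161  0.1463] F [-0.0113  0.6864  0.3187] w 0.0005 g 0.0
0.3 -2.6 1.0
0.42 -5.0 2.3
0.54 -5.3 1.3
0.66 -5.2 1.2
0.78 -5.9 0.7
0.9 -5.4 1.0
1.02 -6.1 0.7
1.14 -4.8 0.4
1.26 -4.0 1.2
1.38 -4.0 0.5
1.5 -4.5 0.3
1.52 -6.0 -0.1
1.54 -5.6 0.0
1.56 -4.8 0.9
1.58 -6.6 -1.0
1.6 -7.2 -1.2
1.62 -9.1 -2.2
1.64 -11.0 -1.5
1.66 -12.7 -3.2
e t 43.98 tcp [ 0.488  -0.2952  0.1463] F [  0.435  -12.3644  -3.1839] w 0.0003 g 6.07
up t 45.02 tcp [ 0.4876 -0.3062  0.2194] F [-0.3317 -0.3619  0.4818] w 0.0005 g 0.0
scene button 141 (array([ 0.4578, -0.2657]), array([0.0868, 0.0796]), 87.77014923095703)
top button 71 (array([ 0.4604, -0.2814]), array([0.0767, 0.0114]), 6.366921424865723)
fin t 46.73 tcp [ 0.36   -0.2001  0.3994] F [ 0.0872 -0.4369 -1.187 ] w 0.0004 g 0.0
```

View pics/7.png

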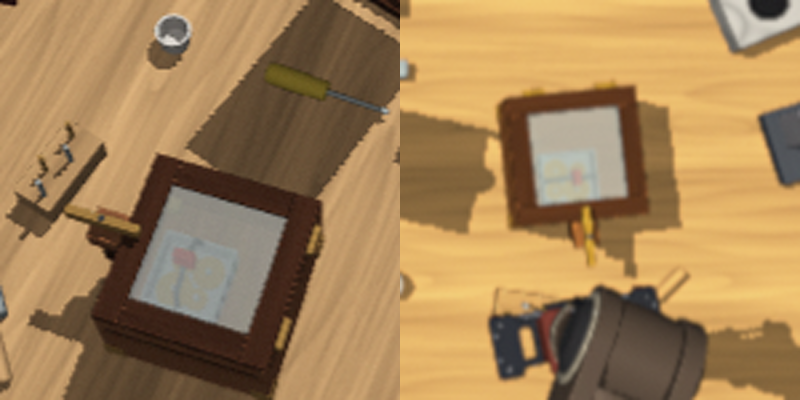

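The lid is shut, the bar lies square across its edge (scene crop 105,222; measured 6.4° in the world, matching the case yaw), and the basket is upright under the pane. I'm handing in.

Run:
```python
from station import r
print(r.close_job())
```

```text
the job is handed in; nothing more can be done
None
```

The job is handed in at about 47 s of robot time: the basket stands upright on the case floor, the lid was pressed at about 14 N for 0.8 s, and the turnbutton is at its stop across the lid; the judge's verdict was not shown.

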